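# Raise a flange with an eccentric cam lever and hold it at full lift

### The job

The flange on the lift plate is to be tack-welded at its highest position. Unlock the cam fixture by pressing its spring plunger straight down to its stop and letting it spring back, then swing the lever by its black grip up to the point of highest lift (lever upright, not past it) with the flange staying on the plate, and finish while holding it there, because the lever falls back when let go. Leave the other things on the table alone.

Things in the scene. Friction and masses are not known exactly. Their poses are not given: they have to be found in the camera images.
- cam_fixture: Dark steel fixture fixed to the table, placed anew each time, yaw within 0.35 rad. Origin on the table under the cam, z up, +x away from the robot, +y to the robot's left. Base plate 180 x 215 x 12 mm (x -90 to 90, y -140 to 75). The cam axle is level, along its y axis, 55 mm above the table at x = 0. The lever is on the +y side, the plunger on the -y side.
- plunger_top (a point): Middle of the top of the spring plunger's round steel head (34 mm across, 10 mm high): 125 mm above the table when up, at x = -12, y = -110 mm in the fixture's frame. It goes straight down 12 mm to its stop (3 N to start, 9 N at the stop) and springs back. At the stop it has pushed a lock pawl clear of the lever; the pawl stays clear.
- plunger (a joint): How far the plunger is pressed, m: 0 up, 0.012 at its stop.
- grip_middle (a point): Middle of the lever's black round grip, a level bar 22 mm thick, 74 mm long, along the fixture's y (98 to 172 mm), revolving on its pin, so the gripper need not turn with the lever. 130 mm from the axle. At rest 122 mm to the robot's side of the axle, 99 mm above the table; upright: above the axle, 185 mm up. Can be taken from above, fingers closing along the fixture's x.
- cam_axle (a point): The point of the cam's turning axis in the plane of the grip's middle (x = 0, y = 135 mm, z = 55 mm in the fixture's frame). The grip moves about it on an upright circle of 130 mm radius.
- cam_lever (a joint): Turn of the cam lever from rest, rad. 0: at rest, towards the robot, 20 degrees above level. Grows as it swings up and away from the robot. 1.222: upright, highest lift. Beyond that, to the stop at 1.77, the plate sinks again. Until the plunger has been at its stop a lock keeps it below 0.15. Spring and load drive it back to 0 when let go; the push needed at the grip is under 8 N.
- plate_top (a point): Middle of the upper face of the steel lift plate (125 x 110 x 10 mm), 102.5 mm above the table at rest and 117 mm at the highest lift.
- flange: Rusty steel flange with hub, loose on the lift plate: 130 mm disc 13 mm thick, hub 46 mm across, 45 mm high in all, about 0.9 kg. Origin at the centre of its underside. It rides up with the plate.
- spanner: Open-ended spanner lying on the table, 40 x 227 x 12 mm, a bystander. Origin: centre of its underside.
- disc: Round steel blank with a hub, 124 mm across, 44 mm high, lying on the table to the left, a bystander. Origin: centre of its underside.
- angle: Angle-iron offcut, 40 x 115 x 40 mm, on the table to the left, a bystander. Origin: centre of its underside.
- hammer: Hammer with a wooden handle lying on the table to the right, 105 x 286 x 27 mm, a bystander. Origin: centre of its underside.
Not all that is in view belongs to the job. What is shaped like the flange but purple is not meant.

How it is judged:
On the way, in this order (a step that is already met when the one before it is completed fails the run):
1. the plunger is pressed down to its stop with the lever still at rest (value of joint plunger above 0.0105 m and value of joint cam_lever below 0.15 rad), for 0.1 s.
2. the plunger has sprung back up and the lever is held by the fingers at the highest lift (value of joint cam_lever between 1.072 and 1.372 rad and contact force between the fingers and cam_lever above 1 N and value of joint plunger below 0.003 m and z of plate_top in the frame of cam_fixture above 0.1155 m and horizontal distance between flange and plate_top below 0.02 m and z of flange in the frame of plate_top below 0.004 m and angle between flange's own z axis and vertical below 0.08 rad), for 0.3 s.
At the end, for the whole second after the job is handed in: The fingers hold the lever (contact over 1 N) at rest within 0.15 rad of upright, the lift plate within 1.5 mm of its highest point, the plunger up again (within 3 mm), and the flange level and flat on the plate, within 20 mm of its middle (all of step 2 and velocity of joint cam_lever between -0.1 and 0.1 rad/s and linear speed of flange below 0.02 m/s); the arm keeps its last pose, push and grip.
It fails at once if a bystander (spanner, hammer, disc or angle offcut) is moved more than 30 mm (distance of any of spanner, hammer, disc, angle from where it was at the start of the episode above 0.03 m).
It fails at once if the flange is tipped or knocked off the plate (angle between flange's own z axis and vertical above 0.3 rad or horizontal distance between flange and plate_top above 0.04 m).
It also fails if it takes over 48 s, if anything falls off the work surface, if the arm or the gripper's body presses on something with over 40 N, if the wrist force passes 120 N, or if a joint passes its speed limit or range.

### The arm

A 7-joint arm with a two-finger parallel gripper is mounted at the origin on a cart in front of the work surface, level with it; the furniture and walls round the work are solid. World frame = base frame: x ahead of the robot, y to its left, z up, the work surface at z = 0. Lengths are in m, angles in rad, forces in N, time in s.
With the tool pointing down it reaches from about 0.35 to 0.9 m from the base axis. Payload 8.1 kg.
Tool frame: the origin (TCP) lies between the finger pads; the fingertips stand 19 mm ahead of it and the grasp point (between the pads) is the TCP; y points along the fingers, x is the direction in which the jaws open and shut, and the axes are right-handed (so a half turn about y gives the same grasp; the last joint's range is limited). The gripper opens to 92 mm and grips with 3 to 60 N. Pads are 19 mm wide; open, the fingers measure 130 mm over their backs; the gripper's body (75 mm by 190 mm) begins 47 mm behind the grasp point.
Start: joints at [1.061, 0.434, 0.025, 1.573, -0.012, 1.134, -0.075], TCP at [0.247, -0.574, 0.246] pointing down, gripper open.
Joint ranges: [-2.62, 2.62], [-0.44, 2.09], [-1.27, 1.32], [0.08, 2.57], [-1.32, 4.46], [0.12, 2], [-2.74, 2.74]. Speed limits (rad/s): [2.22, 2.22, 3.01, 3.01, 3.14, 3.14, 3.14].

### API

Orientations are given as a rotation vector (axis times angle).
In Python, from cell import arm gives the robot as it stands.
- The arm moves only by the tool move_arm, never from a script. Its argument "series" is a list of rows, each an object of numbers: "x", "y", "z": the shift along the tool's x, y, z in cm; "rx", "ry", "rz": the turn, a rotation vector about the tool's x, y, z in rad. In form: [{"x": .., "y": .., "z": .., "rx": .., "ry": .., "rz": ..}, ...]. A call has 1 to 12 rows; each row shifts and turns the pose as measured when the row begins, along the tool's axes as they then stand; what a row does not reach is not made up. A row lasts 1/8 s, in which the tool goes at most 62.5 mm and 10.7 degrees, less where a joint would pass 70% of its speed; a pose out of reach is approached as far as the arm can. A call is refused whole if a number of a shift passes 6.25 or a number of a turn 0.188, either way. A call with a gripper value outside its range is refused whole. "jaw" is the finger opening in cm, from 0 to 9.18, set as the call begins (left out, the last holds). The fingers move at their own pace and stop on an object; "newtons" is the grip in N (left out, the last holds). Time passes only in rows, so rows that do not move let the fingers close. It gives the time, the measured TCP pose, the force and the opening at its end, in the units of the state.
- arm.observe(): the state, without advancing time (a new reading comes with each control period).
- arm.get_image(name): name is "side" or "top" or "wrist"; returns the picture (384x512x3 uint8, blue, green, red); there is no depth.
- arm.camera_params(name): a dict with "K" (3x3 intrinsics, pixels), "R" (3x3) and "t" (3): a world point X has camera coordinates R X + t; the wrist camera has in their place "tool_from_camera" (4x4, takes a point from camera to tool coordinates, whose origin is the TCP and whose axes are the tool frame's). Camera axes: x right, y down, z forward; pixel columns grow to the right and rows downward; lengths in m; the calibration is good to about 2 mm. The wrist camera is an equidistant fisheye: a pixel r from the principal point sees the ray r / f radians off the axis. A picture is of the moment at which its call begins: read the wrist's pose just before it. camera_params takes no time and is no camera call.
- arm.sign_off(): hands the job in, once; it reports no verdict.
The state is a dict: "clock": time; "joints": joint angles; "dq": joint speeds; "joint_efforts": joint torques, N m; "position": TCP position; "ee_rot": TCP orientation; "force": force on the tool from outside, world axes, zero at the start; "ft_torque": the same for the moment, N m; "width": opening from 0.0 (shut) to 1.0 (fully open).
Only numpy, scipy, OpenCV 4.12 (cv2) and the standard library are available. Lean on these libraries where they do the work, as an engineer would, in place of code of your own. Each camera call takes 0.05 s, during which the arm holds its last target.

## Working session

There is one attempt and no reset: what is moved stays moved. The work goes in short steps, Python scripts to look and compute and a tool call to move; the robot and the scene stay as the last step left them, time stands still between calls to the robot, and variables do not carry over. Pictures are saved under pics/ and viewed, and the job is handed in when it is done.

Besides the shell and the picture viewer there is one more tool, called after "Call:" by a JSON object that holds its "name" and its "arguments", one argument or row to a line. move_arm: Moves the arm, as the interface text tells. Its arguments: {"type":"object","properties":{"series":{"type":"array","items":{"type":"object","properties":{"x":{"type":"number"},"y":{"type":"number"},"z":{"type":"number"},"rx":{"type":"number"},"ry":{"type":"number"},"rz":{"type":"number"}}}},"jaw":{"type":"number"},"newtons":{"type":"number"}},"required":["series"]}

```bash
ls; mkdir -p pics; python3 - <<'E'
from cell import arm
import cv2,json,numpy as np
s=arm.observe(); print(s)
for n in ["side","top","wrist"]:
    cv2.imwrite(f"pics/{n}0.png",arm.get_image(n)); print(n,arm.camera_params(n))
E
```

```text
pics
{'clock': 0.0, 'joints': array([ 1.06135851,  0.4352483 ,  0.02495345,  1.57410345, -0.0116008 ,
        1.13400522, -0.07510783]), 'dq': array([ 7.11008280e-04,  7.93053492e-04, -1.49184900e-03, -9.38785031e-05,
        6.41639651e-04,  8.37081248e-04,  1.25258255e-04]), 'joint_efforts': array([-3.60805570e-04, -6.67860603e+01,  9.84772369e-01, -3.14465117e+01,
       -6.05715998e-02,  4.28675185e-02,  1.44726982e-04]), 'position': array([ 0.24708274, -0.57355261,  0.24492654]), 'ee_rot': array([-1.37382544,  0.90562688, -0.90328418]), 'force': array([-0.31947394, -0.06374394,  0.43466224]), 'ft_torque': array([ 0.01817656, -0.04210081,  0.04189516]), 'width': 0.9987249417695504}
side {'K': array([[482.45993651,   0.        , 253.15621695],
       [  0.        , 482.45993651, 199.48646911],
       [  0.        ,   0.        ,   1.        ]]), 'R': array([[ 0.8297452 , -0.55764475, -0.02356339],
       [-0.24838798, -0.33112262, -0.91030831],
       [ 0.49982628,  0.76117681, -0.41325966]]), 't': array([-0.5236144 ,  0.24640026,  1.47915263])}
top {'K': array([[351.05197423,   0
[... 162 characters left out ...]
71144,  0.02184144],
       [-0.98662881, -0.01341735, -0.1624302 ],
       [ 0.16267638, -0.01992518, -0.98647827]]), 't': array([-0.04391348,  0.59347584,  1.19279032])}
wrist {'K': array([[297.31863964,   0.        , 257.51925286],
       [  0.        , 297.31863964, 187.70411151],
       [  0.        ,   0.        ,   1.        ]]), 'tool_from_camera': array([[ 9.99999799e-01,  5.11973592e-04,  3.75298612e-04,
        -3.47920343e-06],
       [-2.19227090e-04, -2.76305515e-01,  9.61069828e-01,
        -1.39459482e-01],
       [ 5.95739448e-04, -9.61069717e-01, -2.76305347e-01,
         7.37166955e-02],
       [ 0.00000000e+00,  0.00000000e+00,  0.00000000e+00,
         1.00000000e+00]])}
```

View pics/side0.png

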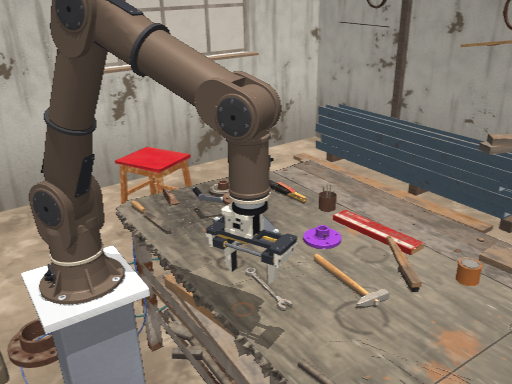

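View pics/top0.png

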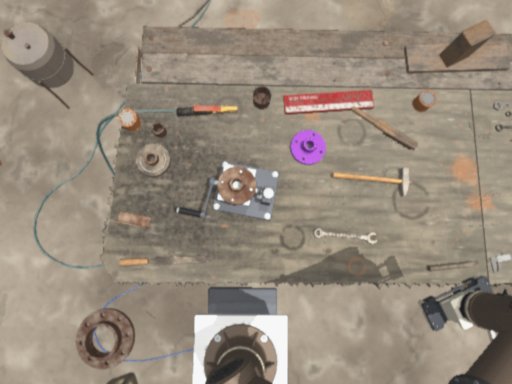

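View pics/wrist0.png

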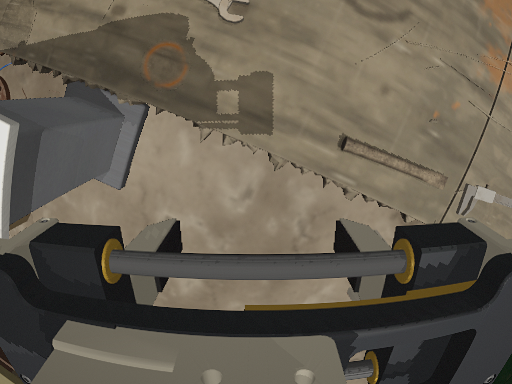

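The top view shows the fixture at about (245,190). Things that could be taken for the flange: rusty flange on the plate (237,185), purple decoy (308,147), grey disc (153,158), large flange on the floor (105,338). I choose (237,185). For the grip: black bar (189,211), red/black tool handle (185,111), wooden handle (133,262); I choose (189,211). For the plunger: bright round (268,193), other plate bolts nearby. A close crop will check these.

```bash
python3 - <<'E'
import cv2
im=cv2.imread("pics/top0.png")
c=im[150:230,165:290]
cv2.imwrite("pics/top0c.png",cv2.resize(c,None,fx=6,fy=6,interpolation=cv2.INTER_CUBIC))
E
```

```text
(no output)
```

View pics/top0c.png

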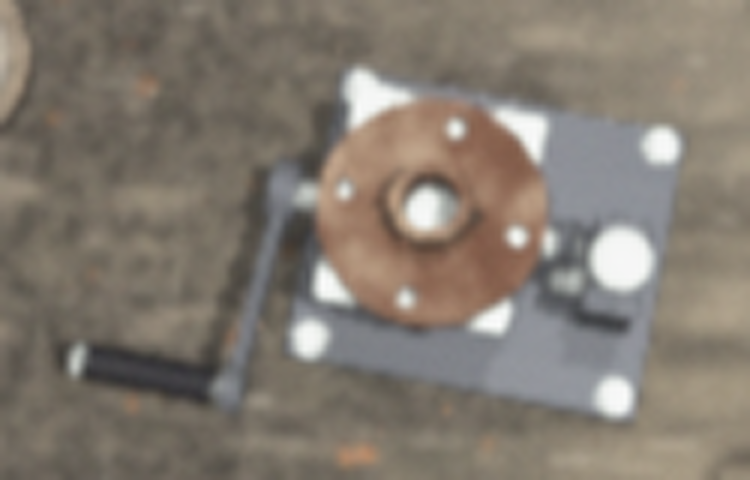

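```bash
cat > h.py <<'E'
import numpy as np
from scipy.optimize import least_squares
from scipy.spatial.transform import Rotation as Ro
def proj(X,c):
    p=(c["R"]@np.asarray(X).T).T+c["t"]; q=(c["K"]@p.T).T; return q[:,:2]/q[:,2:]
def fx2w(p,X):
    c,s=np.cos(p[2]),np.sin(p[2]); X=np.atleast_2d(X)
    return np.c_[p[0]+c*X[:,0]-s*X[:,1],p[1]+s*X[:,0]+c*X[:,1],X[:,2]]
E
python3 - <<'E'
from cell import arm
from h import *
c=arm.camera_params("top")
uv=np.array([[622,258],[684,130],[635,422],[286,352],[75,361],[215,387]])
uv=(uv+.5)/6-.5+[165,150]
gx=-.122
X=np.array([[-.012,-.110,.125],[.09,-.14,.012],[-.09,-.14,.012],[-.09,.075,.012],[gx,.172,.099],[gx,.098,.099]])
f=lambda p:(proj(fx2w(p,X),c)-uv).ravel()
r=least_squares(f,[.5,.05,0],loss="soft_l1"); print(r.x,r.fun.reshape(-1,2).round(2))
p=r.x
for n,x in dict(pl=[-.012,-.11,.125],grip=[-.122,.135,.099],axle=[0,.135,.055],up=[0,.135,.185]).items(): print(n,fx2w(p,x).round(4))
s=arm.observe(); print(Ro.from_rotvec(s["ee_rot"]).as_matrix().round(3))
E
```

```text
[ 0.59577793  0.01945261 -0.17620743] [[-0.32 -0.18]
 [ 0.29  0.27]
 [-0.19 -0.22]
 [-0.75  0.27]
 [ 1.55  0.06]
 [-0.06 -0.14]]
pl [[ 0.5647 -0.0867  0.125 ]]
grip [[0.4993 0.1737 0.099 ]]
axle [[0.6194 0.1524 0.055 ]]
up [[0.6194 0.1524 0.185 ]]
[[ 0.396 -0.001  0.918]
 [-0.918  0.001  0.396]
 [-0.001 -1.    -0.   ]]
```

The crop confirms it: rusty flange with hub at top-image (237,185), black grip from about (178,210) to (201,214), bright round plunger head at (268.5,193). The pose fit is good to about 1 px. I'll turn the tool first, then travel to above the plunger.

Call:
{"name": "move_arm", "arguments": {
  "series": [
    {"ry": -0.165,"y": -1},
    {"ry": -0.165},
    {"ry": -0.165},
    {"ry": -0.165},
    {"ry": -0.165},
    {"ry": -0.165}
  ],
  "jaw": 0,
  "newtons": 30
}}

```text
invalid input
```

Call:
{"name": "move_arm", "arguments": {
  "series": [
    {"x": 0,"y": -1,"z": 0,"rx": 0,"ry": -0.165,"rz": 0},
    {"x": 0,"y": 0,"z": 0,"rx": 0,"ry": -0.165,"rz": 0},
    {"x": 0,"y": 0,"z": 0,"rx": 0,"ry": -0.165,"rz": 0},
    {"x": 0,"y": 0,"z": 0,"rx": 0,"ry": -0.165,"rz": 0},
    {"x": 0,"y": 0,"z": 0,"rx": 0,"ry": -0.165,"rz": 0},
    {"x": 0,"y": 0,"z": 0,"rx": 0,"ry": -0.165,"rz": 0}
  ],
  "jaw": 0,
  "newtons": 30
}}

```text
clock: 0.9
position: [0.2466, -0.5724, 0.2532]
ee_rot: [-1.563, 0.115, -0.11]
force: [-0.0, 0.6, -0.3]
width: 0.402
```

Call:
{"name": "move_arm", "arguments": {
  "series": [
    {"x": 2.2,"y": 0,"z": 5.0,"rx": 0,"ry": 0,"rz": 0},
    {"x": 2.2,"y": 0,"z": 5.0,"rx": 0,"ry": 0,"rz": 0},
    {"x": 2.2,"y": 0,"z": 5.0,"rx": 0,"ry": 0,"rz": 0},
    {"x": 2.2,"y": 0,"z": 5.0,"rx": 0,"ry": 0,"rz": 0},
    {"x": 2.2,"y": 0,"z": 5.0,"rx": 0,"ry": 0,"rz": 0},
    {"x": 2.2,"y": 0,"z": 5.0,"rx": 0,"ry": 0,"rz": 0},
    {"x": 2.2,"y": 0,"z": 5.0,"rx": 0,"ry": 0,"rz": 0},
    {"x": 2.2,"y": 0,"z": 4.0,"rx": 0,"ry": 0,"rz": 0},
    {"x": 0,"y": 0,"z": 0,"rx": 0,"ry": 0,"rz": 0}
  ],
  "jaw": 0,
  "newtons": 30
}}

```text
clock: 2.02
position: [0.4808, -0.2003, 0.252]
ee_rot: [-1.562, 0.116, -0.108]
force: [-1.2, -0.2, -0.1]
width: 0.007
```

```bash
python3 - <<'E'
from cell import arm
from h import *
import cv2
s=arm.observe(); print(s["position"],s["width"],Ro.from_rotvec(s["ee_rot"]).as_matrix().round(3))
for n in ["wrist","side"]: cv2.imwrite(f"pics/{n}1.png",arm.get_image(n))
E
```

```text
[ 0.48081349 -0.20029717  0.25204493] 0.006571637684393476 [[ 0.99  -0.004  0.142]
 [-0.142  0.006  0.99 ]
 [-0.005 -1.     0.006]]
```

View pics/wrist1.png

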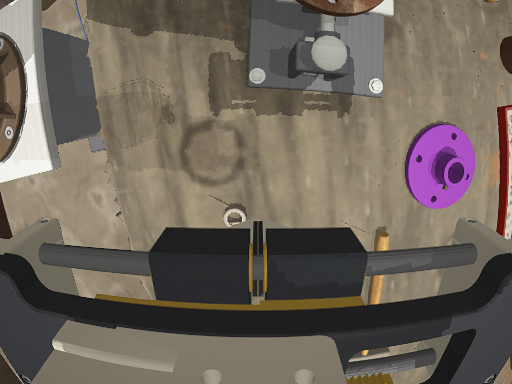

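View pics/side1.png

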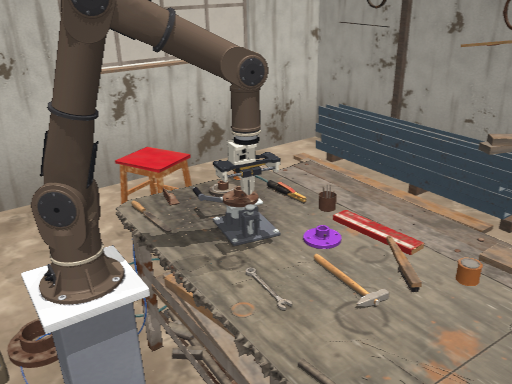

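Wrist view: plunger head at about (329,53), base bolts at (257,76) and (376,86), purple decoy at (440,167). I'll combine the wrist and top sightings.

```bash
cat >> h.py <<'E'
def wrist_proj(X,pos,R,c):
    T=c["tool_from_camera"]; K=c["K"]
    t=(np.atleast_2d(X)-pos)@R
    p=(t-T[:3,3])@T[:3,:3]
    r=np.hypot(p[:,0],p[:,1]); th=np.arctan2(r,p[:,2])
    return np.c_[K[0,0]*th*p[:,0]/r+K[0,2],K[1,1]*th*p[:,1]/r+K[1,2]]
E
python3 - <<'E'
from cell import arm
from h import *
import cv2
s=arm.observe(); c=arm.camera_params("wrist"); R=Ro.from_rotvec(s["ee_rot"]).as_matrix()
p=[0.59577793,0.01945261,-0.17620743]
X=[[-.012,-.11,.125],[.09,-.14,.012],[-.09,-.14,.012]]
print(wrist_proj(fx2w(p,X),s["position"],R,c).round(1))
cs=arm.camera_params("side"); print(proj(fx2w(p,X),cs).round(1))
a=cv2.imread("pics/wrist1.png")[0:110,230:400]; b=cv2.imread("pics/side1.png")[165:250,185:300]
cv2.imwrite("pics/w1c.png",cv2.resize(a,None,fx=4,fy=4,interpolation=cv2.INTER_CUBIC))
cv2.imwrite("pics/s1c.png",cv2.resize(b,None,fx=6,fy=6,interpolation=cv2.INTER_CUBIC))
E
```

```text
[[334.6  48. ]
 [385.7  94.3]
 [250.4  84.1]]
[[250.3 205.7]
 [281.1 232.4]
 [233.6 243.6]]
```

View pics/w1c.png

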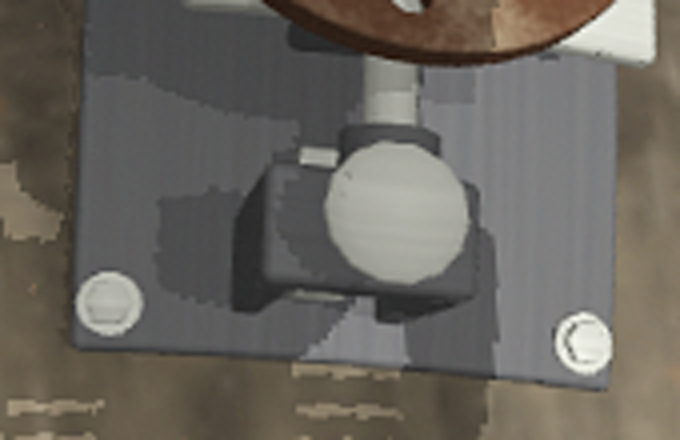

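View pics/s1c.png

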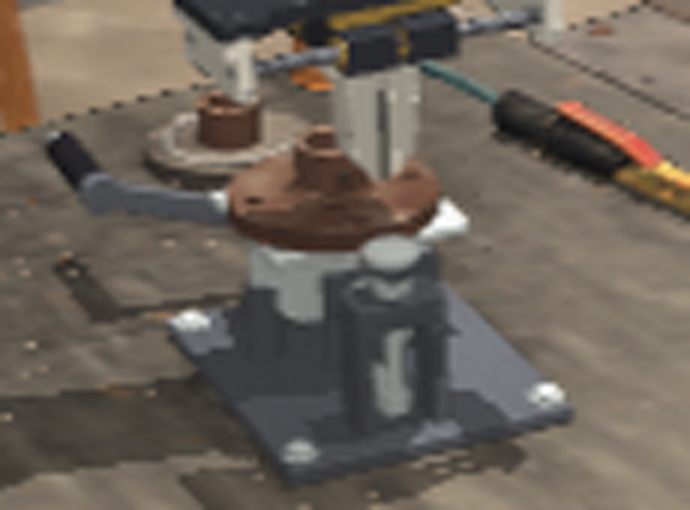

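```bash
python3 - <<'E'
from cell import arm
from h import *
s=arm.observe(); cw=arm.camera_params("wrist"); R=Ro.from_rotvec(s["ee_rot"]).as_matrix()
ct=arm.camera_params("top"); cs=arm.camera_params("side")
uv=np.array([[622,258],[684,130],[635,422],[286,352],[215,387]]); uv=(uv+.5)/6-.5+[165,150]
X=np.array([[-.012,-.110,.125],[.09,-.14,.012],[-.09,-.14,.012],[-.09,.075,.012],[-.122,.098,.099]])
us=np.array([[249.3,205.9],[280.5,233.7],[233.8,245.8]]); uw=np.array([[329.2,53],[382,97],[248,86.7]])
ft=lambda p:(proj(fx2w(p,X),ct)-uv)*3
fs=lambda p:(proj(fx2w(p,X[:3]),cs)-us)*2.7
fw=lambda p:(wrist_proj(fx2w(p,X[:3]),s["position"],R,cw)-uw)*[[.7],[1.1],[1.1]]
x0=[.5957,.0195,-.176]
for F in ([ft],[fs],[fw],[ft,fs,fw]):
    r=least_squares(lambda p:np.concatenate([f(p).ravel() for f in F]),x0); p=r.x
    print(p.round(4),r.fun.reshape(-1,2).round(1).tolist())
for n,x in dict(pl=[-.012,-.11,.125],grip=[-.122,.135,.099],axle=[0,.135,.055],up=[0,.135,.185]).items(): print(n,fx2w(p,x).round(4))
d=fx2w(p,[-.012,-.11,.160])[0]-s["position"]; print("tool cm",(R.T@d*100).round(2))
print("yaw tool",np.arctan2(R[1,0],R[0,0]))
E
```

```text
[ 0.5957  0.0188 -0.1745] [[-0.3, -0.6], [1.3, 0.7], [0.1, -0.8], [-1.6, 1.0], [0.5, -0.2]]
[ 0.5843  0.0134 -0.1382] [[1.0, 2.8], [-0.4, -1.3], [-0.7, -1.2]]
[ 0.5914  0.016  -0.1799] [[0.6, -0.8], [0.8, 0.3], [-1.2, 0.4]]
[ 0.5941  0.0173 -0.183 ] [[0.8, 1.6], [3.0, 3.0], [0.6, 1.4], [-0.9, 1.7], [1.1, 0.4], [2.0, 0.4], [1.0, -2.2], [-1.5, -5.0], [2.3, -2.0], [2.3, -0.7], [0.7, -1.3]]
pl [[ 0.5623 -0.0887  0.125 ]]
grip [[0.4987 0.1722 0.099 ]]
axle [[0.6187 0.15   0.055 ]]
up [[0.6187 0.15   0.185 ]]
tool cm [ 6.63  9.18 12.6 ]
yaw tool -0.1477433491860734
```

Call:
{"name": "move_arm", "arguments": {
  "series": [
    {"x": 2.2,"y": 0,"z": 4.2,"rx": 0,"ry": 0.033,"rz": 0},
    {"x": 2.2,"y": 2,"z": 4.2,"rx": 0,"ry": 0,"rz": 0},
    {"x": 2.2,"y": 3,"z": 4.2,"rx": 0,"ry": 0,"rz": 0},
    {"x": 0,"y": 3,"z": 0,"rx": 0,"ry": 0,"rz": 0},
    {"x": 0,"y": 0,"z": 0,"rx": 0,"ry": 0,"rz": 0}
  ],
  "jaw": 0,
  "newtons": 30
}}

```text
clock: 2.75
position: [0.5646, -0.0996, 0.1691]
ee_rot: [-1.566, 0.162, -0.15]
force: [-0.2, -0.8, 0.4]
width: 0.004
```

```bash
cat > look.py <<'E'
import sys
from cell import arm
from h import *
import cv2
s=arm.observe(); R=Ro.from_rotvec(s["ee_rot"]).as_matrix()
p=[.5937,.0173,-.180]
print(s["clock"],s["position"].round(4),s["force"].round(1),round(s["width"],3),"yaw",np.arctan2(R[1,0],R[0,0]).round(3),"ydir",R[:,1].round(3))
for n,x in dict(pl=[-.012,-.11,.125],grip=[-.122,.135,.099],up=[0,.135,.185]).items():
    d=fx2w(p,x)[0]-s["position"]; print(n,"tool cm",(R.T@d*100).round(2))
k=sys.argv[1]
for n in sys.argv[2:]: cv2.imwrite(f"pics/{n}{k}.png",arm.get_image(n))
E
python3 look.py 2 wrist side
```

```text
2.75 [ 0.5646 -0.0996  0.1691] [-0.2 -0.8  0.4] 0.004 yaw -0.199 ydir [-0.008 -0.    -1.   ]
pl tool cm [-0.42  4.41  1.03]
grip tool cm [-11.85   7.05  25.32]
up tool cm [ 0.29 -1.64 25.53]
```

View pics/wrist2.png

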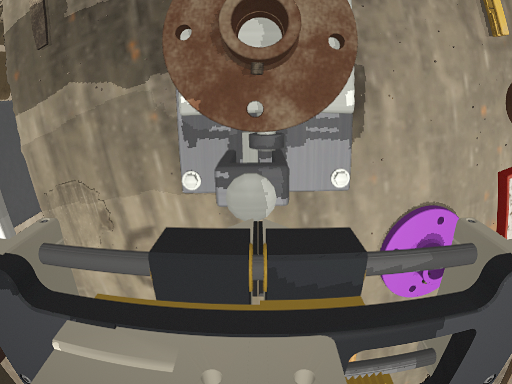

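```bash
python3 - <<'E'
import cv2
b=cv2.imread("pics/side2.png")[165:250,185:300]
cv2.imwrite("pics/s2c.png",cv2.resize(b,None,fx=6,fy=6,interpolation=cv2.INTER_CUBIC))
E
```

```text
(no output)
```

View pics/s2c.png

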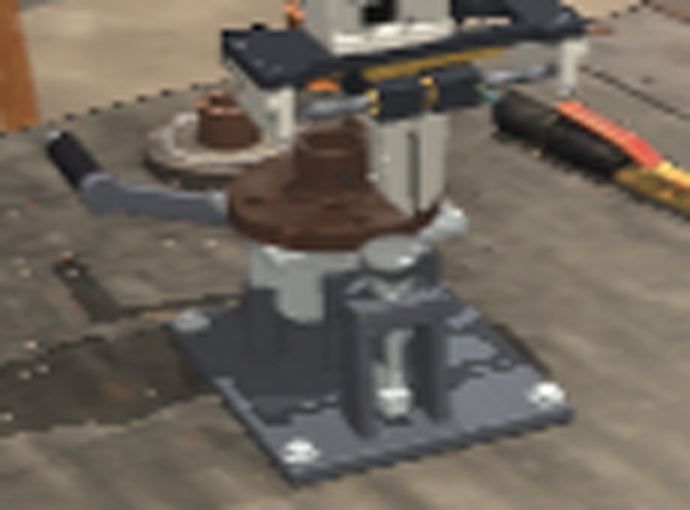

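```bash
python3 - <<'E'
from cell import arm
from h import *
s=arm.observe(); R=Ro.from_rotvec(s["ee_rot"]).as_matrix(); cw=arm.camera_params("wrist"); cs=arm.camera_params("side")
tip=s["position"]+R@[0,.019,0]
print("tip side crop",(proj([tip],cs)-[185,165])*6)
f=lambda x:(wrist_proj([[x[0],x[1],.125]],s["position"],R,cw)-[[251,197]]).ravel()
r=least_squares(f,[.562,-.089]); print(r.x, tip)
d=np.r_[r.x,.125]-s["position"]; print((R.T@d*100).round(2))
for y in (.0,.019): print(wrist_proj([s["position"]+R@[0,y,-.0095]],s["position"],R,cw))
E
```

```text
tip side crop [[405.50748422 206.04731951]]
[ 0.56417223 -0.08443983] [ 0.56634438 -0.09929214  0.15279852]
[-0.5   4.68  1.42]
[[258.88910161 264.99516688]]
[[258.71965108 248.76360095]]
```

Call:
{"name": "move_arm", "arguments": {
  "series": [
    {"x": -0.45,"y": 0,"z": 1.25,"rx": 0,"ry": -0.015,"rz": 0},
    {"x": 0,"y": 1,"z": 0,"rx": 0,"ry": 0,"rz": 0},
    {"x": 0,"y": 0.8,"z": 0,"rx": 0,"ry": 0,"rz": 0},
    {"x": 0,"y": 0,"z": 0,"rx": 0,"ry": 0,"rz": 0}
  ]
}}

```text
clock: 3.35
position: [0.5651, -0.0873, 0.1559]
ee_rot: [-1.567, 0.144, -0.148]
force: [-0.3, -0.7, -0.1]
width: 0.006
```

```bash
python3 look.py 3 wrist side; python3 - <<'E'
import cv2
b=cv2.imread("pics/side3.png")[165:250,185:300]
cv2.imwrite("pics/s3c.png",cv2.resize(b,None,fx=6,fy=6,interpolation=cv2.INTER_CUBIC))
E
```

```text
3.35 [ 0.5651 -0.0873  0.1559] [-0.3 -0.7 -0.1] 0.006 yaw -0.186 ydir [ 0.002 -0.002 -1.   ]
pl tool cm [-0.27  3.09 -0.19]
grip tool cm [-11.41   5.63  24.25]
up tool cm [ 0.81 -2.94 24.31]
```

View pics/s3c.png

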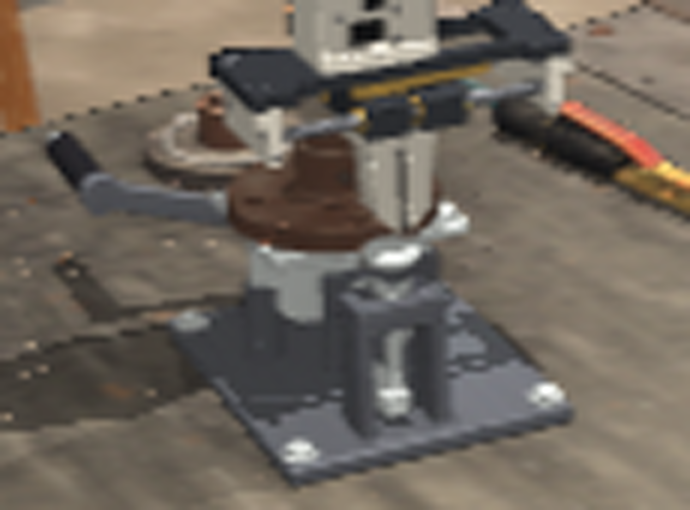

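View pics/wrist3.png

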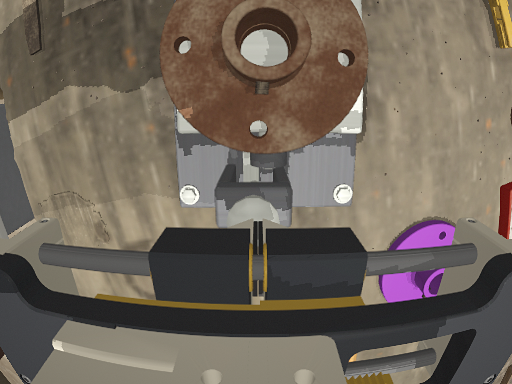

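Call:
{"name": "move_arm", "arguments": {
  "series": [
    {"x": -0.3,"y": 0.6,"z": 0,"rx": 0,"ry": 0,"rz": 0},
    {"x": 0,"y": 0.6,"z": 0,"rx": 0,"ry": 0,"rz": 0},
    {"x": 0,"y": 0.5,"z": 0,"rx": 0,"ry": 0,"rz": 0},
    {"x": 0,"y": 0.3,"z": 0,"rx": 0,"ry": 0,"rz": 0}
  ]
}}

```text
clock: 3.95
position: [0.5628, -0.087, 0.1361]
ee_rot: [-1.568, 0.143, -0.149]
force: [-3.2, 0.6, 7.0]
width: 0.004
```

Contact: 7 N at about 8 mm of travel, which fits the spring. I'll go on to the stop.

Call:
{"name": "move_arm", "arguments": {
  "series": [
    {"x": 0,"y": 0.3,"z": 0,"rx": 0,"ry": 0,"rz": 0},
    {"x": 0,"y": 0.25,"z": 0,"rx": 0,"ry": 0,"rz": 0},
    {"x": 0,"y": 0.2,"z": 0,"rx": 0,"ry": 0,"rz": 0}
  ]
}}

```text
clock: 4.32
position: [0.563, -0.0869, 0.1317]
ee_rot: [-1.569, 0.142, -0.15]
force: [-13.1, -0.5, 35.3]
width: 0.004
```

At the stop (35 N, z = 0.1317). I'll hold briefly, then release straight up.

Call:
{"name": "move_arm", "arguments": {
  "series": [
    {"x": 0,"y": 0.1,"z": 0,"rx": 0,"ry": 0,"rz": 0},
    {"x": 0,"y": 0,"z": 0,"rx": 0,"ry": 0,"rz": 0}
  ]
}}

```text
clock: 4.58
position: [0.5629, -0.0869, 0.1327]
ee_rot: [-1.57, 0.141, -0.151]
force: [-2.5, 0.3, 5.7]
width: 0.003
```

```bash
python3 look.py 4 side; python3 - <<'E'
import cv2
b=cv2.imread("pics/side4.png")[165:250,185:300]
cv2.imwrite("pics/s4c.png",cv2.resize(b,None,fx=6,fy=6,interpolation=cv2.INTER_CUBIC))
E
```

```text
4.575 [ 0.5629 -0.0869  0.1327] [-2.5  0.3  5.7] 0.003 yaw -0.186 ydir [ 0.006 -0.005 -1.   ]
pl tool cm [-0.04  0.77 -0.19]
grip tool cm [-11.2    3.2   24.25]
up tool cm [ 1.05 -5.32 24.29]
```

View pics/s4c.png

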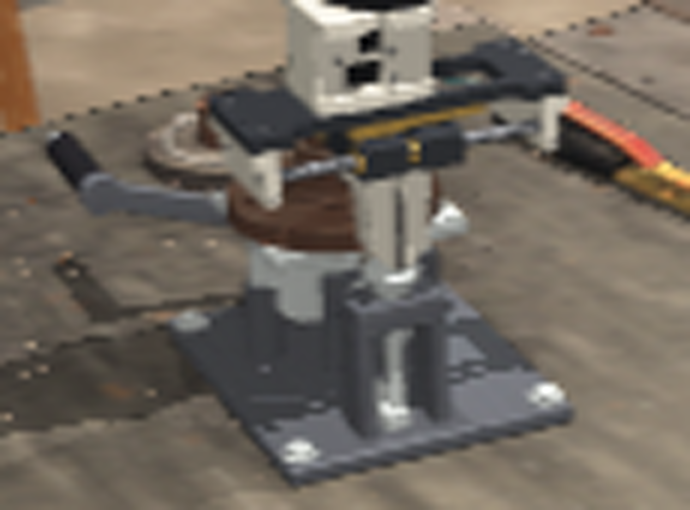

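The side view shows the plunger head down against its block. I'll press once more for margin, then rise.

Call:
{"name": "move_arm", "arguments": {
  "series": [
    {"x": 0,"y": 0.2,"z": 0,"rx": 0,"ry": 0,"rz": 0},
    {"x": 0,"y": 0.15,"z": 0,"rx": 0,"ry": 0,"rz": 0},
    {"x": 0,"y": 0.15,"z": 0,"rx": 0,"ry": 0,"rz": 0}
  ]
}}

```text
clock: 5.0
position: [0.5629, -0.0869, 0.1319]
ee_rot: [-1.572, 0.14, -0.153]
force: [-7.6, 0.4, 20.4]
width: 0.002
```

Call:
{"name": "move_arm", "arguments": {
  "series": [
    {"x": 0,"y": -1,"z": 0,"rx": 0,"ry": 0,"rz": 0},
    {"x": 0,"y": -2,"z": 0,"rx": 0,"ry": 0,"rz": 0},
    {"x": 0,"y": -4,"z": 0,"rx": 0,"ry": 0,"rz": 0},
    {"x": 0,"y": -5,"z": 0,"rx": 0,"ry": 0,"rz": 0},
    {"x": 0,"y": 0,"z": 0,"rx": 0,"ry": 0,"rz": 0}
  ]
}}

```text
clock: 5.62
position: [0.5623, -0.086, 0.2547]
ee_rot: [-1.572, 0.14, -0.152]
force: [-0.5, -0.7, -0.5]
width: 0.004
```

```bash
python3 look.py 5 side; python3 - <<'E'
import cv2
b=cv2.imread("pics/side5.png")[165:250,185:300]
cv2.imwrite("pics/s5c.png",cv2.resize(b,None,fx=6,fy=6,interpolation=cv2.INTER_CUBIC))
E
```

```text
5.625 [ 0.5623 -0.086   0.2547] [-0.5 -0.7 -0.5] 0.004 yaw -0.186 ydir [ 0.007 -0.007 -1.   ]
pl tool cm [-0.07 12.97 -0.2 ]
grip tool cm [-11.24  15.35  24.24]
up tool cm [ 1.03  6.85 24.27]
```

View pics/s5c.png

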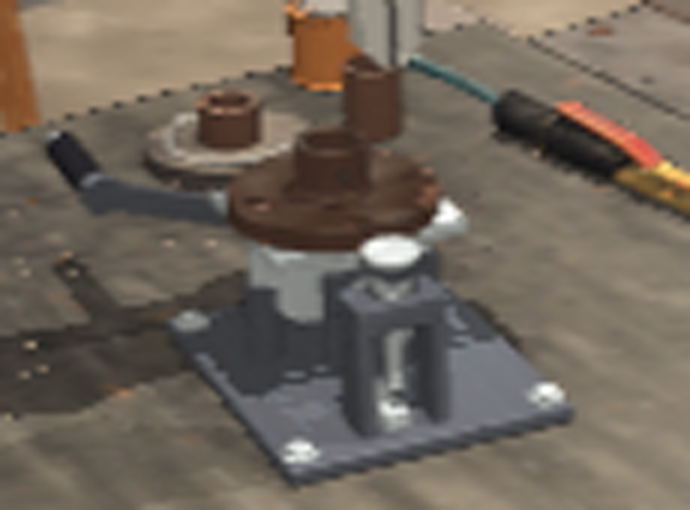

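Call:
{"name": "move_arm", "arguments": {
  "series": [
    {"x": -2.3,"y": 0,"z": 5.0,"rx": 0,"ry": 0,"rz": 0},
    {"x": -2.3,"y": 0,"z": 5.0,"rx": 0,"ry": 0,"rz": 0},
    {"x": -2.3,"y": 0,"z": 5.0,"rx": 0,"ry": 0,"rz": 0},
    {"x": -2.3,"y": 0,"z": 5.0,"rx": 0,"ry": 0,"rz": 0},
    {"x": -2.3,"y": 2,"z": 4.0,"rx": 0,"ry": 0,"rz": 0},
    {"x": 0,"y": 3,"z": 0,"rx": 0,"ry": 0,"rz": 0},
    {"x": 0,"y": 0,"z": 0,"rx": 0,"ry": 0,"rz": 0}
  ],
  "jaw": 7,
  "newtons": 30
}}

```text
clock: 6.55
position: [0.4866, 0.1755, 0.1892]
ee_rot: [-1.576, 0.155, -0.142]
force: [-0.3, -0.3, -1.1]
width: 0.718
```

```bash
python3 look.py 6 wrist side; python3 - <<'E'
import cv2
b=cv2.imread("pics/side6.png")[140:240,160:280]
cv2.imwrite("pics/s6c.png",cv2.resize(b,None,fx=5.5,fy=5.5,interpolation=cv2.INTER_CUBIC))
E
```

```text
6.55 [0.4866 0.1755 0.1892] [-0.3 -0.3 -1.1] 0.718 yaw -0.189 ydir [-0.009 -0.009 -1.   ]
pl tool cm [ 12.43   6.59 -24.47]
grip tool cm [ 1.24  9.02 -0.04]
up tool cm [13.37  0.33 -0.03]
```

View pics/s6c.png

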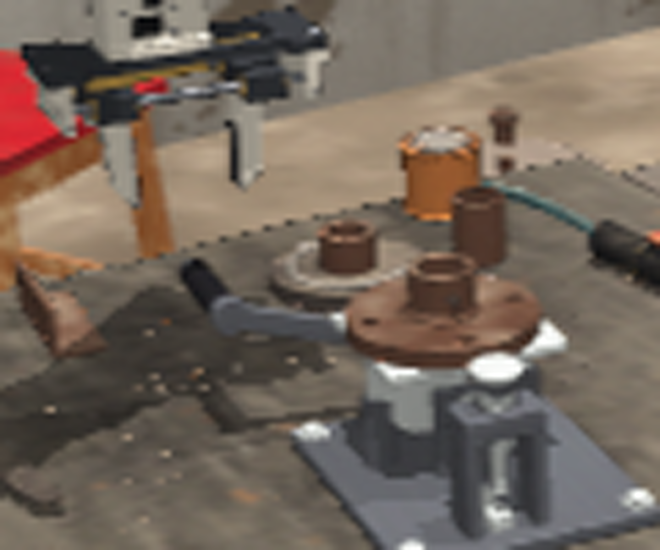

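View pics/wrist6.png

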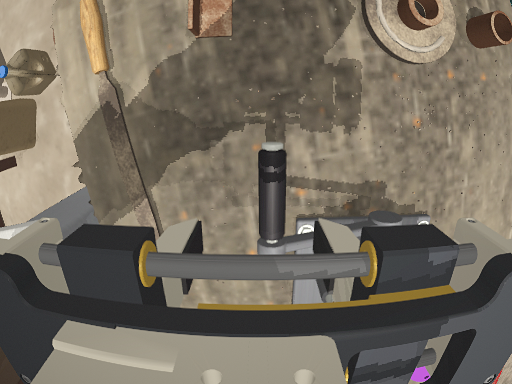

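```bash
python3 - <<'E'
from cell import arm
from h import *
s=arm.observe(); R=Ro.from_rotvec(s["ee_rot"]).as_matrix(); cw=arm.camera_params("wrist")
p=[.5937,.0173,-.180]; print(s["position"])
print(wrist_proj(fx2w(p,[[-.122,.172,.099],[-.122,.135,.099],[-.122,.098,.099]]),s["position"],R,cw))
E
```

```text
[0.48828682 0.17619287 0.19178274]
[[271.19798264 153.64040484]
 [271.07323651 198.12438062]
 [270.78333325 238.57736886]]
```

The projection agrees with the seen grip (271, 152 to 240) within 2 px. Shifting and descending onto it.

Call:
{"name": "move_arm", "arguments": {
  "series": [
    {"x": 1.1,"y": 2,"z": 0,"rx": 0,"ry": 0,"rz": 0},
    {"x": 0,"y": 3,"z": 0,"rx": 0,"ry": 0,"rz": 0},
    {"x": 0,"y": 2.5,"z": 0,"rx": 0,"ry": 0,"rz": 0},
    {"x": 0,"y": 1,"z": 0,"rx": 0,"ry": 0,"rz": 0},
    {"x": 0,"y": 0,"z": 0,"rx": 0,"ry": 0,"rz": 0}
  ]
}}

```text
clock: 7.28
position: [0.5048, 0.17, 0.105]
ee_rot: [-1.571, 0.154, -0.156]
force: [0.6, 0.5, -0.1]
width: 0.763
```

```bash
python3 look.py 7 wrist
```

```text
7.275 [0.5048 0.17   0.105 ] [ 0.6  0.5 -0.1] 0.763 yaw -0.197 ydir [ 0.001 -0.006 -1.   ]
pl tool cm [ 10.71  -1.83 -24.26]
grip tool cm [-0.72  0.59  0.06]
up tool cm [11.5  -7.98  0.22]
```

View pics/wrist7.png

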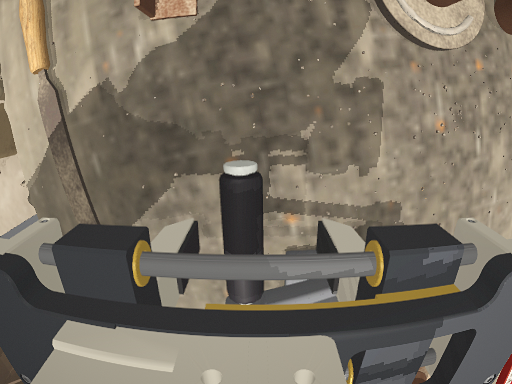

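Call:
{"name": "move_arm", "arguments": {
  "series": [
    {"x": -0.7,"y": 0.4,"z": 0,"rx": 0,"ry": -0.01,"rz": 0},
    {"x": 0,"y": 0,"z": 0,"rx": 0,"ry": 0,"rz": 0},
    {"x": 0,"y": 0,"z": 0,"rx": 0,"ry": 0,"rz": 0}
  ]
}}

```text
clock: 7.7
position: [0.4988, 0.1721, 0.1031]
ee_rot: [-1.57, 0.143, -0.151]
force: [-0.4, 0.1, 0.0]
width: 0.761
```

```bash
python3 look.py 8 wrist
```

```text
7.7 [0.4988 0.1721 0.1031] [-0.4  0.1  0. ] 0.761 yaw -0.187 ydir [ 0.005 -0.005 -1.   ]
pl tool cm [ 11.09  -2.03 -24.47]
grip tool cm [-0.09  0.41 -0.03]
up tool cm [12.16 -8.12  0.02]
```

Call:
{"name": "move_arm", "arguments": {
  "series": [
    {"x": -0.1,"y": 0.3,"z": 0,"rx": 0,"ry": 0,"rz": 0},
    {"x": 0,"y": 0,"z": 0,"rx": 0,"ry": 0,"rz": 0},
    {"x": 0,"y": 0,"z": 0,"rx": 0,"ry": 0,"rz": 0},
    {"x": 0,"y": 0,"z": 0,"rx": 0,"ry": 0,"rz": 0},
    {"x": 0,"y": 0,"z": 0,"rx": 0,"ry": 0,"rz": 0}
  ],
  "jaw": 1,
  "newtons": 30
}}

```text
clock: 8.38
position: [0.4979, 0.1724, 0.1001]
ee_rot: [-1.57, 0.142, -0.151]
force: [-0.5, 0.7, 0.0]
width: 0.266
```

```bash
python3 look.py 9 wrist
```

```text
8.375 [0.4979 0.1724 0.1001] [-0.5  0.7  0. ] 0.266 yaw -0.187 ydir [ 0.005 -0.005 -1.   ]
pl tool cm [ 11.19  -2.33 -24.48]
grip tool cm [ 0.    0.11 -0.04]
up tool cm [ 1.226e+01 -8.420e+00  1.000e-02]
```

View pics/wrist9.png

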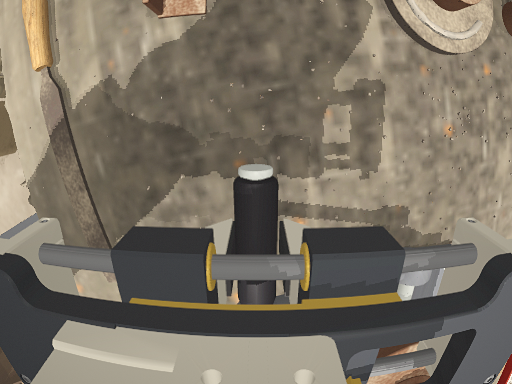

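Fingers are round the grip. A little more closing time, then the first part of the arc.

Call:
{"name": "move_arm", "arguments": {
  "series": [
    {"x": 0,"y": 0,"z": 0,"rx": 0,"ry": 0,"rz": 0},
    {"x": 0,"y": 0,"z": 0,"rx": 0,"ry": 0,"rz": 0},
    {"x": 0.43,"y": -1.05,"z": 0,"rx": 0,"ry": 0,"rz": 0},
    {"x": 0.52,"y": -1.0,"z": 0,"rx": 0,"ry": 0,"rz": 0},
    {"x": 0.61,"y": -0.96,"z": 0,"rx": 0,"ry": 0,"rz": 0},
    {"x": 0.69,"y": -0.9,"z": 0,"rx": 0,"ry": 0,"rz": 0}
  ]
}}

```text
clock: 9.18
position: [0.5199, 0.1682, 0.1403]
ee_rot: [-1.571, 0.144, -0.148]
force: [3.3, 1.7, -11.9]
width: 0.234
```

```bash
cat > arc.py <<'E'
from cell import arm
from h import *
s=arm.observe(); p=[.5937,.0173,-.180]
R=Ro.from_rotvec(s["ee_rot"]).as_matrix()
c=fx2w(p,[0,.135,.055])[0]; d=s["position"]-c
fx=np.array([np.cos(p[2]),np.sin(p[2]),0]); fy=np.array([-np.sin(p[2]),np.cos(p[2]),0])
a,b=d@fx,d[2]; print(s["clock"],"pos",s["position"].round(4),"angle deg",np.degrees(np.arctan2(b,-a)).round(1),"radius",np.hypot(a,b).round(4),"y off",(d@fy).round(4),"F",s["force"].round(1),"w",round(s["width"],3),"yaw",np.arctan2(R[1,0],R[0,0]).round(3),R[:,1].round(3))
E
python3 arc.py
```

```text
9.175 pos [0.5199 0.1682 0.1403] angle deg 40.6 radius 0.1312 y off 0.0003 F [  3.3   1.7 -11.9] w 0.234 yaw -0.186 [ 0.002 -0.005 -1.   ]
```

The lever is past the lock (40.6° above level) and the radius is right. Continuing.

Call:
{"name": "move_arm", "arguments": {
  "series": [
    {"x": 0.77,"y": -0.8,"z": 0,"rx": 0,"ry": 0,"rz": 0},
    {"x": 0.84,"y": -0.75,"z": 0,"rx": 0,"ry": 0,"rz": 0},
    {"x": 0.9,"y": -0.68,"z": 0,"rx": 0,"ry": 0,"rz": 0},
    {"x": 0.96,"y": -0.6,"z": 0,"rx": 0,"ry": 0,"rz": 0}
  ]
}}

```text
clock: 9.68
position: [0.5551, 0.1618, 0.1697]
ee_rot: [-1.571, 0.146, -0.145]
force: [2.2, 3.8, -16.0]
width: 0.229
```

```bash
python3 arc.py
```

```text
9.675 pos [0.5551 0.1618 0.1697] angle deg 60.9 radius 0.1313 y off 0.0003 F [  2.2   3.8 -16. ] w 0.229 yaw -0.185 [-0.001 -0.005 -1.   ]
```

Call:
{"name": "move_arm", "arguments": {
  "series": [
    {"x": 1.0,"y": -0.46,"z": 0,"rx": 0,"ry": 0,"rz": 0},
    {"x": 1.05,"y": -0.38,"z": 0,"rx": 0,"ry": 0,"rz": 0},
    {"x": 1.08,"y": -0.3,"z": 0,"rx": 0,"ry": 0,"rz": 0},
    {"x": 0.7,"y": -0.14,"z": 0,"rx": 0,"ry": 0,"rz": 0},
    {"x": 0,"y": 0,"z": 0,"rx": 0,"ry": 0,"rz": 0}
  ]
}}

```text
clock: 10.3
position: [0.5931, 0.155, 0.1836]
ee_rot: [-1.572, 0.149, -0.141]
force: [-1.0, 2.1, -7.2]
width: 0.23
```

```bash
python3 arc.py; python3 look.py 10 side top; python3 - <<'E'
import cv2
b=cv2.imread("pics/side10.png")[130:250,175:300]
cv2.imwrite("pics/s10c.png",cv2.resize(b,None,fx=5,fy=5,interpolation=cv2.INTER_CUBIC))
E
```

```text
10.3 pos [0.5931 0.155  0.1836] angle deg 78.9 radius 0.1311 y off 0.0004 F [-1.   2.1 -7.2] w 0.23 yaw -0.184 [-0.006 -0.005 -1.   ]
10.3 [0.5931 0.155  0.1836] [-1.   2.1 -7.2] 0.23 yaw -0.184 ydir [-0.006 -0.005 -1.   ]
pl tool cm [  1.47   6.01 -24.49]
grip tool cm [-9.63  8.51 -0.03]
up tool cm [ 2.53 -0.15 -0.03]
```

View pics/s10c.png

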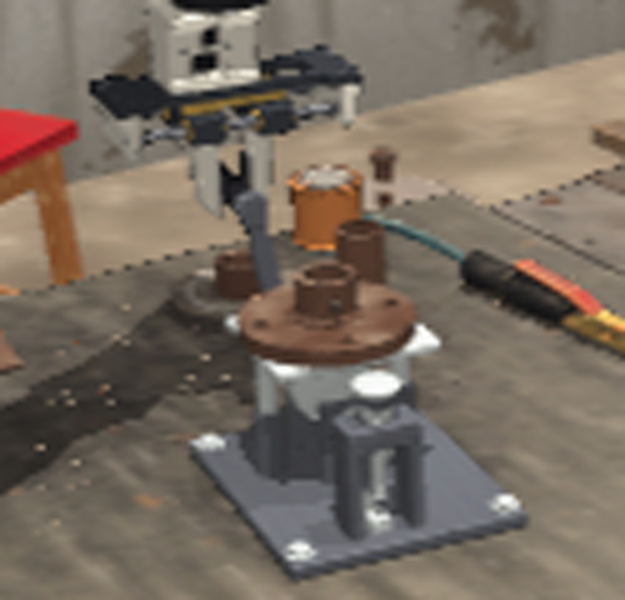

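The flange is rising flat with the plate, the plunger is up, and the lever is at about 79°. Now the last 2.4 cm.

Call:
{"name": "move_arm", "arguments": {
  "series": [
    {"x": 0.9,"y": -0.12,"z": 0,"rx": 0,"ry": 0,"rz": 0},
    {"x": 0.8,"y": -0.05,"z": 0,"rx": 0,"ry": 0,"rz": 0},
    {"x": 0.5,"y": 0,"z": 0,"rx": 0,"ry": 0,"rz": 0},
    {"x": 0,"y": 0,"z": 0,"rx": 0,"ry": 0,"rz": 0}
  ]
}}

```text
clock: 10.9
position: [0.6127, 0.1514, 0.1859]
ee_rot: [-1.573, 0.15, -0.137]
force: [-1.0, 2.4, -7.0]
width: 0.23
```

```bash
python3 arc.py
```

```text
10.9 pos [0.6127 0.1514 0.1859] angle deg 87.7 radius 0.131 y off 0.0004 F [-1.   2.4 -7. ] w 0.23 yaw -0.183 [-0.009 -0.006 -1.   ]
```

Call:
{"name": "move_arm", "arguments": {
  "series": [
    {"x": 0.45,"y": 0,"z": 0,"rx": 0,"ry": 0,"rz": 0},
    {"x": 0,"y": 0,"z": 0,"rx": 0,"ry": 0,"rz": 0},
    {"x": 0,"y": 0,"z": 0,"rx": 0,"ry": 0,"rz": 0},
    {"x": 0,"y": 0,"z": 0,"rx": 0,"ry": 0,"rz": 0}
  ]
}}

```text
clock: 11.4
position: [0.6165, 0.1507, 0.186]
ee_rot: [-1.573, 0.15, -0.136]
force: [-1.6, 3.4, -6.6]
width: 0.23
```

```bash
python3 arc.py; python3 look.py 11 side top wrist;python3 arc.py; python3 - <<'E'
import cv2
b=cv2.imread("pics/side11.png")[130:250,175:300]
cv2.imwrite("pics/s11c.png",cv2.resize(b,None,fx=5,fy=5,interpolation=cv2.INTER_CUBIC))
b=cv2.imread("pics/top11.png")[140:240,165:290]
cv2.imwrite("pics/t11c.png",cv2.resize(b,None,fx=5,fy=5,interpolation=cv2.INTER_CUBIC))
E
```

```text
11.4 pos [0.6165 0.1507 0.186 ] angle deg 89.4 radius 0.131 y off 0.0004 F [-1.6  3.4 -6.6] w 0.23 yaw -0.182 [-0.01  -0.006 -1.   ]
11.4 [0.6165 0.1507 0.186 ] [-1.6  3.4 -6.6] 0.23 yaw -0.182 ydir [-0.01  -0.006 -1.   ]
pl tool cm [ -0.96   6.31 -24.49]
grip tool cm [-1.199e+01  8.800e+00  1.000e-02]
up tool cm [ 0.14  0.1  -0.04]
11.55 pos [0.6165 0.1508 0.186 ] angle deg 89.4 radius 0.131 y off 0.0004 F [-1.7  2.3 -7.1] w 0.227 yaw -0.182 [-0.01  -0.006 -1.   ]
```

View pics/s11c.png

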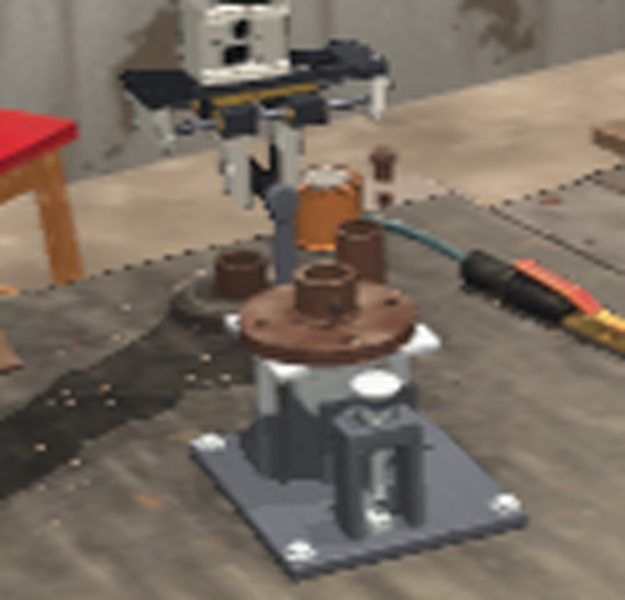

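View pics/t11c.png

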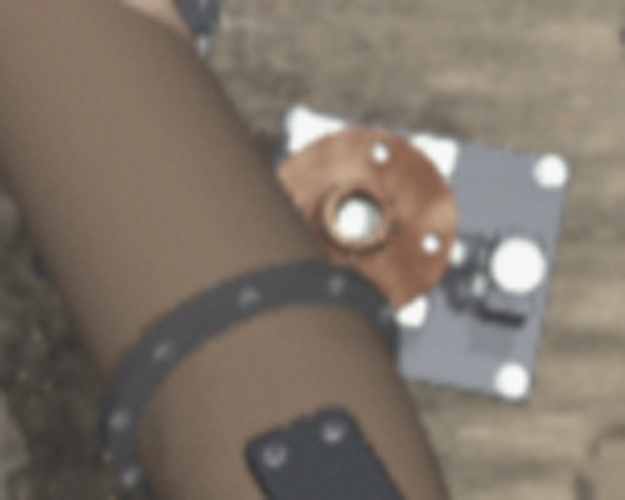

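View pics/wrist11.png

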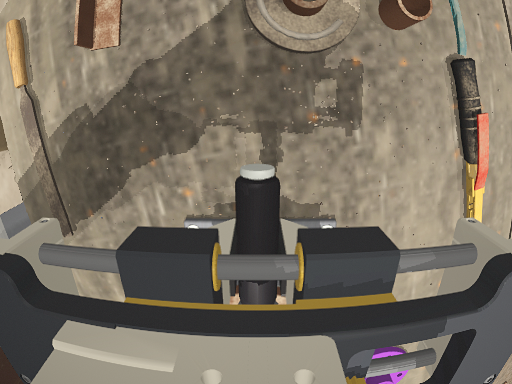

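The side view shows the lever upright (285,235), the flange flat on the plate and the plunger head up (377,383). The top view shows the flange hub still central at (357,215). The wrist view shows the grip between the fingers at (258,235). The pose didn't drift over the last 0.15 s, so I'm handing in.

```bash
python3 -c "
from cell import arm
s=arm.observe();print(s['clock'],abs(s['dq']).max(),s['force'],s['width']);print(arm.sign_off())"
```

```text
11.55 0.002215702599252763 [-1.72791037  2.29740914 -7.09186787] 0.2265930442718889
the job is handed in; nothing more can be done
None
```

The job is handed in: the lever is held upright at the highest lift with the flange on the plate, at 11.55 s of the 48 s allowed. The hand-in reports no verdict.

- **Plunger:** I pressed it straight down to its stop twice; the second press was only for margin. The wrist force reached 35 N, and 20 N on the second press. The side view showed the head down against its block, then sprung back up.
- **Lever:** I took it by the black grip at 30 N and swung it along its arc from rest to about 89.4° above level. That angle comes from the tool position and my fit of the fixture pose, which should be good to about 1–2°.
- **Last checks:** The pose was steady and the fingers were stopped on the grip, about 21 mm open. The side and top views showed the flange flat and central and the plunger up. I never moved near the bystanders.
- **What disagreed or was not measured:**
  - The three cameras differed by a few millimetres on the fixture pose; the side camera alone was about 1 cm off. The top and wrist fits agreed with the contacts, so I used those.
  - The steady wrist force of about 7 N along z shows the grasp pulling up slightly along the lever.
  - The plate height itself was not measured.

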